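Step the batch counter on to its set pin

TASK

Set the batch counter on the bench: press its step button fully down and let it up again, as many times as it takes, until the raised bar on its drum stands at the tall set pin (not at one of the short pins). Work the drum only through the button, do not turn it by hand, and leave the button released.

Things in the scene. Friction and masses are not known exactly. Their poses are not given: they have to be found in the camera images.
- button_top (a point): Centre of the top of the step button, a black round cap 34 mm across, 87 mm above the bench when up, at one end of the grey counter (125 x 200 x 32 mm, fixed), 100 mm from the drum's axis. Press straight down: 16 mm to a firm stop, up to about 9 N on the way; it springs up by itself in 0.5 s. Each full stroke (14 mm or more) and full release turns the drum one step, during the down stroke.
- drum: The counter's drum: dark knurled steel disc, 84 mm across, lying flat, top 52 mm above the bench. Origin on its upright axis, 32 mm above the bench; z up. One step is 45 degrees clockwise seen from above, 8 to a turn, never back; the first may differ by 8 degrees as it falls into step. After a short stroke it stands between steps; the next full stroke puts it in step.
- bar_tip (a point): Outer end of the one raised bright bar (36 x 8 x 6 mm) on the drum's top, 41 mm from the drum's axis, 58 mm above the bench. The bar runs from the hub outwards, along the direction 45 degrees clockwise from the drum's own x axis. The drum's other marks are seven thin flat lines, 45 degrees apart.
- set_pin: The tall set pin: upright, steel, 6 mm thick with a 12 mm ball head, 38 mm tall, fixed on the counter 54 mm from the drum's axis. Origin at its foot's centre, 32 mm above the bench. Three short headless pins, 8 mm tall, stand on the same circle. It stands 2 to 5 steps clockwise from where the bar starts. With the bar at it, bar end and pin are 13 mm apart horizontally.

How it is judged:
By the outcome, as a careful person would: the job done as asked, in the order asked, and still so for the second after the job is handed in, with the robot touching nothing.
It also fails if it takes over 48 s, if anything falls off the work surface, if the arm or the gripper's body presses on something with over 40 N, if the wrist force passes 120 N, or if a joint passes its speed limit or range.

ROBOT

A 6-joint arm with a two-finger parallel gripper is mounted at the origin on a cart in front of the work surface, level with it; the furniture and walls round the work are solid. World frame = base frame: x ahead of the robot, y to its left, z up, the work surface at z = 0. Lengths are in m, angles in rad, forces in N, time in s.
With the tool pointing down it reaches from about 0.25 to 0.725 m from the base axis. Payload 4 kg.
Tool frame: the origin (TCP) lies on the mounting face of the last link; the fingertips stand 173 mm ahead of it and the grasp point (between the pads) lies 155 mm ahead of it (ctrl.hold_point_z is the distance from the TCP to the grasp point, in m); y points along the fingers, z is the direction in which the jaws open and shut, and the axes are right-handed (so a half turn about y gives the same grasp; the last joint's range is limited). The gripper opens to 85 mm and grips with 20 to 120 N. Pads are 22 mm wide; open, the fingers measure 114 mm over their backs; the gripper's body (76 mm by 85 mm) begins 54 mm behind the grasp point. The pads swing forward as they close: fully open they stand 13 mm farther back than shut.
Start: joints at [1.293, 0.241, 0.005, 1.335, 0, 1.571], TCP at [0.137, 0.481, 0.405] pointing down, gripper open.
Joint ranges: [-2.72, 2.72], [-1.05, 1.87], [-1.09, 1.28], [-1.99, 2.15], [-1.42, 1.44], [-3.14, 3.14]. Speed limits (rad/s): [2.79, 2.79, 3.14, 3.14, 3.14, 3.14].

INTERFACE

Orientations are given as a unit quaternion [x, y, z, w].
In Python, from cell import ctrl, eyes, sign_off gives the robot as it stands. The module is installed in compiled form; this text tells all that it offers.
- The arm moves only by the tool send_rows, never from a script. Its argument "commands" is a list of rows, each an object of numbers: "tx", "ty", "tz": the shift along the tool's x, y, z in mm; "roll": the turn about the tool's y in rad; "gripper": the finger opening in mm, from 0 to 85.4. In form: [{"tx": .., "ty": .., "tz": .., "roll": .., "gripper": ..}, ...]. A call has 1 to 12 rows; each row shifts and turns the pose as measured when the row begins, along the tool's axes as they then stand; what a row does not reach is not made up. A row lasts 1/12 s, in which the tool goes at most 41.7 mm and 7.16 degrees, less where a joint would pass 70% of its speed; a pose out of reach is approached as far as the arm can. A call with a gripper value outside its range is refused whole. The fingers move at their own pace and stop on an object; the grip force is fixed at half the most. Time passes only in rows, so rows that do not move let the fingers close. It gives the time, the measured TCP pose, the force and the opening at its end, in the units of the state.
- ctrl.read_state(): the state, without advancing time (a new reading comes with each control period).
- eyes.grab_frame(name): name is "scene" or "top" or "wrist"; returns the picture (420x560x3 uint8, red, green, blue); there is no depth.
- eyes.camera_info(name): a dict with "vertical_fov" (degrees; the focal length in pixels is half the picture's height over the tangent of half this angle, whatever the lens; pixels are square), "cx", "cy" (the principal point, pixels), "k1" (the pictures are not rectified: a ray, as slopes to the right and down, at radius r is drawn at 1 + k1 r^2 times it, then the intrinsics apply), "rvec" (rotation vector, rad) and "tvec" (3), from world to camera coordinates, as OpenCV has them; the wrist camera has in their place "hand_eye" (4x4, takes a point from camera to tool coordinates, whose origin is the TCP and whose axes are the tool frame's). Camera axes: x right, y down, z forward; pixel columns grow to the right and rows downward; lengths in m; the calibration is good to about 2 mm. A picture is of the moment at which its call begins: read the wrist's pose just before it. camera_info takes no time and is no camera call.
- sign_off(): hands the job in, once; it reports no verdict.
The state is a dict: "time": time; "qpos": joint angles; "qd": joint speeds; "tau": joint torques, N m; "tool_pos": TCP position; "eef_rot": TCP orientation; "ft_force": force on the tool from outside, world axes, zero at the start; "wrist_torque": the same for the moment, N m; "opening": finger opening in m.
Only numpy, scipy, OpenCV 4.12 (cv2) and the standard library are available. Lean on these libraries where they do the work, as an engineer would, in place of code of your own. Each camera call takes 0.05 s, during which the arm holds its last target.

## Working session

There is one attempt and no reset: what is moved stays moved. The work goes in short steps, Python scripts to look and compute and a tool call to move; the robot and the scene stay as the last step left them, time stands still between calls to the robot, and variables do not carry over. Pictures are saved under pics/ and viewed, and the job is handed in when it is done.

Besides the shell and the picture viewer there is one more tool, called after "Call:" by a JSON object that holds its "fn" and its "kwargs". send_rows: Moves the arm, as the interface text tells. Its arguments: {"type":"object","properties":{"commands":{"type":"array"}},"required":["commands"]}

```bash
mkdir -p pics
python3 - <<'E'
from cell import ctrl, eyes
import cv2, json
s=ctrl.read_state()
print({k:(v if not hasattr(v,'tolist') else v.tolist()) for k,v in s.items()})
for n in ['scene','top','wrist']:
    print(n,eyes.camera_info(n))
    im=eyes.grab_frame(n)
    cv2.imwrite(f'pics/{n}0.png',im[:,:,::-1])
print(ctrl.hold_point_z)
E
```

```text
{'time': 0.0, 'qpos': [1.29296628043525, 0.2414211222135772, 0.003720052170358114, 1.3351881507083299, 2.9343287744501794e-06, 1.5708049993267426], 'qd': [6.899401057806255e-05, 0.0006736929868382967, -0.0010536125493945234, 0.0011273431464636577, 0.0006909044241840618, 0.0017388501899892601], 'tau': [0.0007179900603659917, -37.23197937011719, 25.240597128868103, 0.01698599837254733, -0.00015760856513225008, 7.221335636131698e-06], 'tool_pos': [0.13706121679041663, 0.48056990008084083, 0.4038069105883702], 'eef_rot': [0.701026960506884, -0.09801860471129206, 0.0978116364892532, -0.6995616038207253], 'ft_force': [0.28248987915640245, 0.6244268137213225, -0.5927209750534737], 'wrist_torque': [-0.032763735057158294, 0.022977986123628166, 0.017815745865175], 'opening': 0.08556668808986145}
scene {'vertical_fov': 45.18345336968099, 'cx': 280.89327379675007, 'cy': 199.87770206625362, 'k1': 0.03130147922077625, 'rvec': array([ 1.93388554, -1.22129635,  0.61117498]), 'tvec': array([-0.39625016,  0.33239445,  0.57691063])}
top {'vertical_fov': 55.286147677522486, 'cx': 278.84398486872016, 'cy': 206.33009018325586, 'k1': -0.08041818041524067, 'rvec': array([ 2.15588069, -2.21345166,  0.1203901 ]), 'tvec': array([-0.18059561,  0.58752879,  0.91177768])}
wrist {'vertical_fov': 67.72220747753663, 'cx': 284.52720586890365, 'cy': 212.7879474970109, 'k1': -0.071068655794686, 'hand_eye': array([[-3.48899188e-04,  9.46749507e-01,  3.21970883e-01,
        -8.35465221e-02],
       [ 3.80604015e-04, -3.21970754e-01,  9.46749539e-01,
         2.99723877e-02],
       [ 9.99999867e-01,  4.52863556e-04, -2.48001328e-04,
         1.09594856e-04],
       [ 0.00000000e+00,  0.00000000e+00,  0.00000000e+00,
         1.00000000e+00]])}
0.1547
```

View pics/scene0.png

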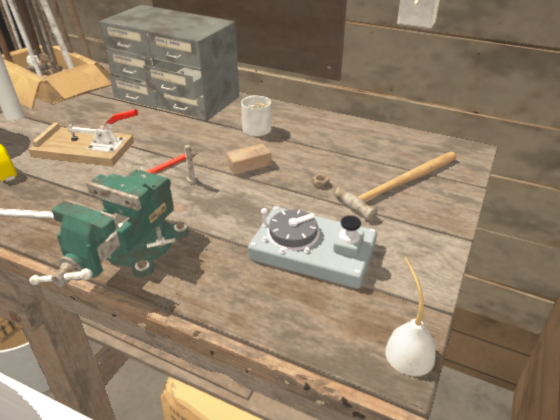

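View pics/top0.png

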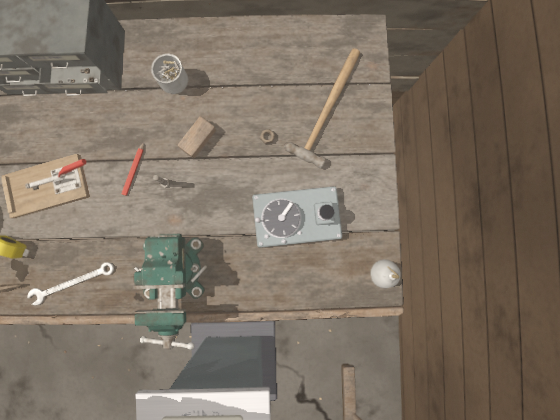

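View pics/wrist0.png

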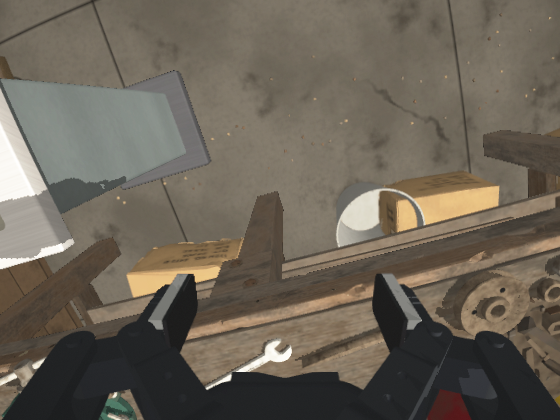

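The scene and top views show the grey counter: drum near (281,217) in top, and the black button near (326,212). I'll enlarge both crops.

```bash
cat > h.py <<'E'
import numpy as np, cv2
from cell import ctrl, eyes
from scipy.spatial.transform import Rotation as R
def K(ci):
    f=210/np.tan(np.radians(ci['vertical_fov'])/2)
    return f
def ray(ci,u,v,state=None):
    f=K(ci); d=np.array([(u-ci['cx'])/f,(v-ci['cy'])/f]); x=d.copy()
    for _ in range(20): x=d/(1+ci['k1']*(x@x))
    c=np.array([x[0],x[1],1.])
    if 'rvec' in ci:
        Rm=cv2.Rodrigues(ci['rvec'])[0]; return -Rm.T@ci['tvec'], Rm.T@c
    H=ci['hand_eye']; Rt=R.from_quat(state['eef_rot']).as_matrix()
    return np.array(state['tool_pos'])+Rt@H[:3,3], Rt@H[:3,:3]@c
def atz(ci,u,v,z,state=None):
    o,d=ray(ci,u,v,state); return o+d*(z-o[2])/d[2]
def proj(ci,P,state=None):
    f=K(ci); P=np.asarray(P,float)
    if 'rvec' in ci:
        Rm=cv2.Rodrigues(ci['rvec'])[0]; c=Rm@P+ci['tvec']
    else:
        H=ci['hand_eye']; Rt=R.from_quat(state['eef_rot']).as_matrix()
        t=Rt.T@(P-np.array(state['tool_pos'])); c=H[:3,:3].T@(t-H[:3,3])
    x=c[:2]/c[2]; x=x*(1+ci['k1']*(x@x))
    return np.array([f*x[0]+ci['cx'],f*x[1]+ci['cy']])
def crop(im,x0,y0,x1,y1,s,name):
    c=cv2.resize(im[y0:y1,x0:x1],None,fx=s,fy=s,interpolation=cv2.INTER_CUBIC)
    cv2.imwrite('pics/'+name,c)
E
python3 - <<'E'
import cv2
from h import *
a=cv2.imread('pics/top0.png'); crop(a,245,180,350,255,7,'top0c.png')
a=cv2.imread('pics/scene0.png'); crop(a,240,195,385,290,5,'scene0c.png')
E
```

```text
(no output)
```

View pics/top0c.png

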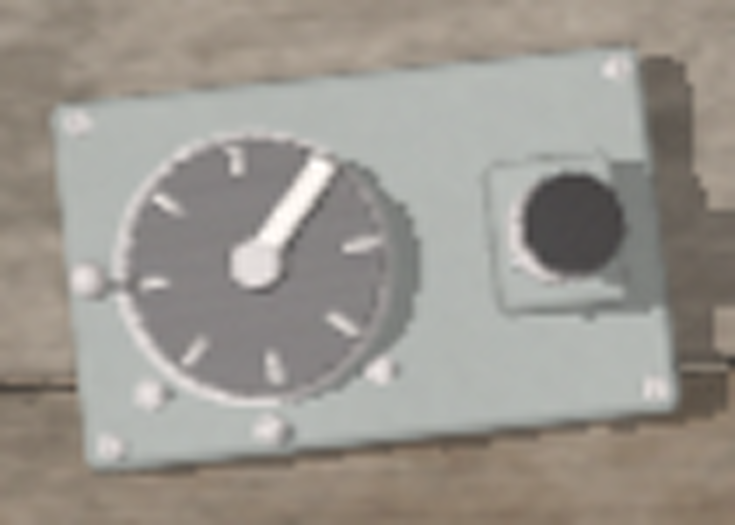

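View pics/scene0c.png

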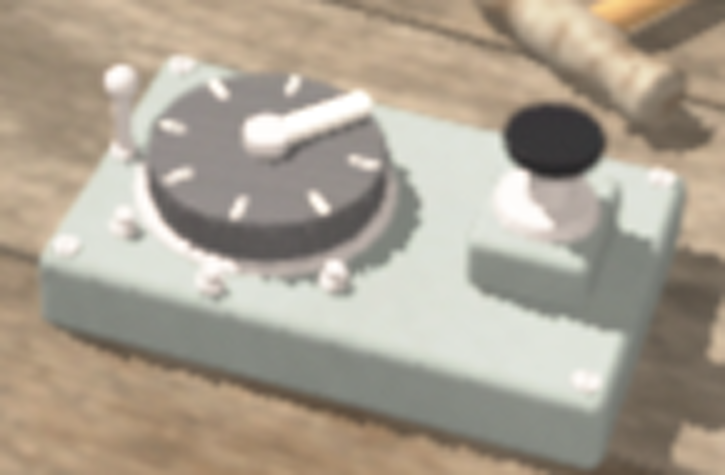

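Run:
```python
from h import *
t=eyes.camera_info('top'); s=eyes.camera_info('scene')
T=lambda x,y,z: atz(t,245+x/7-0.43,180+y/7-0.43,z)   # cubic resize center shift
S=lambda x,y,z: atz(s,240+x/5-0.4,195+y/5-0.4,z)
print('cam',ray(t,280,210)[0], ray(s,280,210)[0])
hubT=T(256,264,.058); hubS=S(266,133,.058)
print('hub',hubT,hubS)
bT=T(572,224,.087); bS=S(555,140,.087); print('btn',bT,bS)
tipT=T(326,160,.058); tipS=S(366,98,.058); print('tip',tipT,tipS)
pin=T(88,279,.064); pinS=S(120,78,.064); footS=S(124,152,.032); print('pin',pin,pinS,footS)
for n,p in [('p1',T(380,369,.04)),('p2',T(270,430,.04)),('p3',T(150,394,.04))]:
    d=p-hubT; print(n,p,np.linalg.norm(d[:2]),np.degrees(np.arctan2(d[1],d[0])))
for n,p in [('tip',tipT),('pin',pin),('btn',bT)]:
    d=p-hubT; print(n,np.linalg.norm(d[:2]),np.degrees(np.arctan2(d[1],d[0])))
for n,p in [('tipS',tipS),('pinS',pinS),('foot',footS),('btnS',bS)]:
    d=p-hubS; print(n,np.linalg.norm(d[:2]),np.degrees(np.arctan2(d[1],d[0])))
```

```text
cam [ 0.49834093 -0.17600915  0.964272  ] [-0.0663473  -0.46957647  0.61271699]
hub [ 0.55485628 -0.19990174  0.058     ] [ 0.55394124 -0.1981967   0.058     ]
btn [ 0.56303427 -0.29889689  0.087     ] [ 0.5589357  -0.29916407  0.087     ]
tip [ 0.58808234 -0.22357269  0.058     ] [ 0.5868445  -0.22200098  0.058     ]
pin [ 0.55105839 -0.14569411  0.064     ] [ 0.55291787 -0.14211032  0.064     ] [ 0.55125804 -0.14386786  0.032     ]
p1 [ 0.52028827 -0.24024646  0.04      ] 0.05312855926139744 -130.59050745404508
p2 [ 0.50126216 -0.2034628   0.04      ] 0.05371229849319734 -176.19857667844056
p3 [ 0.51411644 -0.16437411  0.04      ] 0.05405504213531346 138.90958525514972
tip 0.04079565035035802 -35.466878335267644
pin 0.05434051013989489 94.00770144170073
btn 0.0993323647844458 -85.27751865536561
tipS 0.0406111818121564 -35.884325580721075
pinS 0.056095725075280045 91.04531770337007
foot 0.054395058715573714 92.82743108661678
btnS 0.10109081400428713 -87.16811317266661
```

Run:
```python
from h import *
st=ctrl.read_state(); Rt=R.from_quat(st['eef_rot']).as_matrix(); print(Rt.round(3))
t=eyes.camera_info('top'); s=eyes.camera_info('scene')
def tri(a,b):
    o1,d1=ray(t,*a); o2,d2=ray(s,*b)
    A=np.stack([d1,-d2],1); k=np.linalg.lstsq(A,o2-o1,rcond=None)[0]
    p,q=o1+k[0]*d1,o2+k[1]*d2; return (p+q)/2,np.linalg.norm(p-q)
a=cv2.imread('pics/top0.png'); crop(a,120,220,220,360,5,'top0v.png')
a=cv2.imread('pics/scene0.png'); crop(a,20,150,200,300,4,'scene0v.png')
```

```text
[[ 0.962 -0.     0.274]
 [-0.274 -0.002  0.962]
 [ 0.    -1.    -0.002]]
```

View pics/top0v.png

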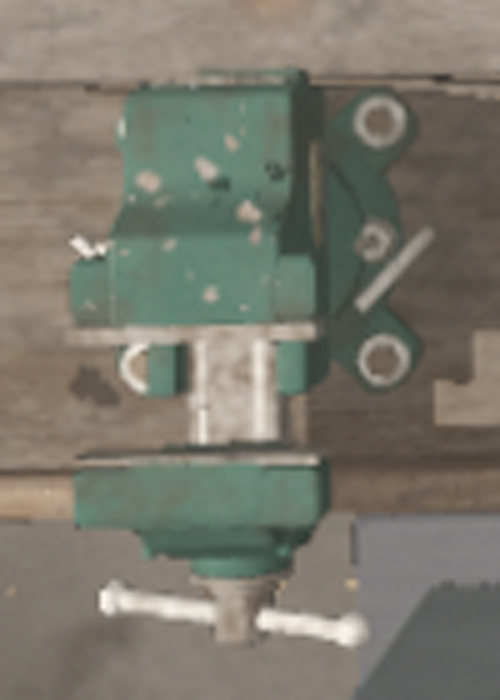

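View pics/scene0v.png

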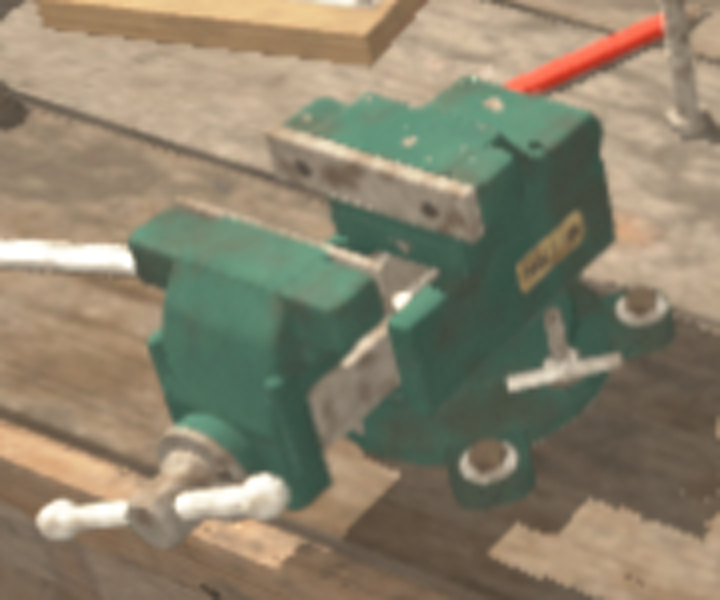

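Run:
```python
from h import *
t=eyes.camera_info('top'); s=eyes.camera_info('scene')
def tri(a,b):
    o1,d1=ray(t,*a); o2,d2=ray(s,*b)
    A=np.stack([d1,-d2],1); k=np.linalg.lstsq(A,o2-o1,rcond=None)[0]
    p,q=o1+k[0]*d1,o2+k[1]*d2; return ((p+q)/2).round(3),np.linalg.norm(p-q).round(4)
print('jaw R',tri((183.6,286),(141,197.5)),'jaw L',tri((134,286),(87.5,184)),'back',tri((181,234.5),(170,179)))
# joint 1-6 hints
st=ctrl.read_state(); print(st['qpos'])
```

```text
jaw R (array([0.415, 0.004, 0.138]), np.float64(0.0027)) jaw L (array([0.415, 0.111, 0.131]), np.float64(0.0021)) back (array([0.518, 0.021, 0.104]), np.float64(0.0085))
[ 1.29298668e+00  2.41297726e-01  4.07045230e-03  1.33521924e+00
 -9.17178208e-06  1.57084359e+00]
```

Call:
{"fn": "send_rows", "kwargs": {"commands": [{"tx": 0, "ty": 0, "tz": 0, "roll": 0.1, "gripper": 0}, {"tx": 0, "ty": 0, "tz": 0, "roll": 0.1, "gripper": 0}, {"tx": 0, "ty": 0, "tz": 0, "roll": 0.1, "gripper": 0}, {"tx": 0, "ty": 0, "tz": 0, "roll": 0.1, "gripper": 0}, {"tx": 0, "ty": 0, "tz": 0, "roll": 0.1, "gripper": 0}, {"tx": 0, "ty": 0, "tz": 0, "roll": 0.1, "gripper": 0}, {"tx": 0, "ty": 0, "tz": 0, "roll": 0.1, "gripper": 0}, {"tx": 0, "ty": 0, "tz": 0, "roll": 0.1, "gripper": 0}, {"tx": 0, "ty": 0, "tz": 0, "roll": 0.1, "gripper": 0}, {"tx": 0, "ty": 0, "tz": 0, "roll": 0.1, "gripper": 0}, {"tx": 0, "ty": 0, "tz": 0, "roll": 0.1, "gripper": 0}, {"tx": 0, "ty": 0, "tz": 0, "roll": 0.1, "gripper": 0}]}}

```text
time: 1.15
tool_pos: [0.1367, 0.4792, 0.399]
eef_rot: [0.513, -0.489, 0.493, -0.504]
ft_force: [-0.8, 1.5, 0.4]
opening: 0.0001
```

```bash
cat >> h.py <<'E'
def delta(target):
    st=ctrl.read_state(); Rt=R.from_quat(st['eef_rot']).as_matrix()
    d=np.array(target)-np.array(st['tool_pos'])
    print('t',st['time'],'pos',np.round(st['tool_pos'],4),'d_tool mm',(Rt.T@d*1000).round(1))
    print('axes x',Rt[:,0].round(3),'y',Rt[:,1].round(3),'z',Rt[:,2].round(3),'q',np.round(st['qpos'],3),'F',np.round(st['ft_force'],2))
E
python3 - <<'E'
from h import *
delta([0.561,-0.299,0.34])
E
```

```text
t 1.15 pos [0.1367 0.4792 0.399 ] d_tool mm [791.7  67.4 397.3]
axes x [ 0.035 -0.999  0.013] y [-0.004 -0.013 -1.   ] z [ 0.999  0.035 -0.004] q [ 1.293  0.246 -0.003  1.335 -0.     2.829] F [-0.75  1.52  0.44]
```

Call:
{"fn": "send_rows", "kwargs": {"commands": [{"tx": 33, "ty": 0, "tz": 16.5, "roll": 0, "gripper": 0}, {"tx": 33, "ty": 0, "tz": 16.5, "roll": 0, "gripper": 0}, {"tx": 33, "ty": 0, "tz": 16.5, "roll": 0, "gripper": 0}, {"tx": 33, "ty": 0, "tz": 16.5, "roll": 0, "gripper": 0}, {"tx": 33, "ty": 0, "tz": 16.5, "roll": 0, "gripper": 0}, {"tx": 33, "ty": 0, "tz": 16.5, "roll": 0, "gripper": 0}, {"tx": 33, "ty": 0, "tz": 16.5, "roll": 0, "gripper": 0}, {"tx": 33, "ty": 0, "tz": 16.5, "roll": 0, "gripper": 0}, {"tx": 33, "ty": 0, "tz": 16.5, "roll": 0, "gripper": 0}, {"tx": 33, "ty": 0, "tz": 16.5, "roll": 0, "gripper": 0}, {"tx": 33, "ty": 0, "tz": 16.5, "roll": 0, "gripper": 0}, {"tx": 33, "ty": 0, "tz": 16.5, "roll": 0, "gripper": 0}]}}

```text
time: 2.15
tool_pos: [0.3518, 0.0794, 0.3992]
eef_rot: [0.517, -0.485, 0.49, -0.507]
ft_force: [0.7, 1.5, 1.4]
opening: -0.0002
```

Run:
```python
from h import *
delta([0.561,-0.299,0.34])
```

```text
t 2.15 pos [0.3518 0.0794 0.3992] d_tool mm [387.2  63.7 191. ]
axes x [ 0.048 -0.999  0.014] y [-0.005 -0.014 -1.   ] z [ 0.999  0.048 -0.005] q [ 0.227 -0.031 -0.318  1.292 -0.013  1.749] F [0.68 1.45 1.41]
```

Call:
{"fn": "send_rows", "kwargs": {"commands": [{"tx": 33, "ty": 0, "tz": 16, "roll": 0, "gripper": 0}, {"tx": 33, "ty": 0, "tz": 16, "roll": 0, "gripper": 0}, {"tx": 33, "ty": 0, "tz": 16, "roll": 0, "gripper": 0}, {"tx": 33, "ty": 0, "tz": 16, "roll": 0, "gripper": 0}, {"tx": 33, "ty": 0, "tz": 16, "roll": 0, "gripper": 0}, {"tx": 33, "ty": 0, "tz": 16, "roll": 0, "gripper": 0}, {"tx": 33, "ty": 0, "tz": 16, "roll": 0, "gripper": 0}, {"tx": 33, "ty": 0, "tz": 16, "roll": 0, "gripper": 0}, {"tx": 33, "ty": 0, "tz": 16, "roll": 0, "gripper": 0}, {"tx": 33, "ty": 0, "tz": 16, "roll": 0, "gripper": 0}, {"tx": 25, "ty": 0, "tz": 15, "roll": 0, "gripper": 0}, {"tx": 10, "ty": 0, "tz": 5, "roll": 0, "gripper": 0}]}}

```text
time: 3.15
tool_pos: [0.553, -0.3032, 0.3988]
eef_rot: [0.514, -0.489, 0.491, -0.505]
ft_force: [-0.5, 1.0, -0.1]
opening: 0.0001
```

Run:
```python
from h import *
st=ctrl.read_state(); Rt=R.from_quat(st['eef_rot']).as_matrix()
print('tip',np.array(st['tool_pos'])+.173*Rt[:,1])
delta(np.array([0.561,-0.299,0.087])-.173*Rt[:,1])
for n in ['wrist','top']:
    cv2.imwrite(f'pics/{n}1.png',eyes.grab_frame(n)[:,:,::-1])
ci=eyes.camera_info('wrist')
print('btn',proj(ci,[0.561,-0.299,.087],st),'hub',proj(ci,[.5545,-.199,.058],st),'pin',proj(ci,[.5515,-.1448,.064],st))
```

```text
tip [ 0.55176472 -0.30534138  0.22579517]
t 3.15 pos [ 0.553  -0.3032  0.3988] d_tool mm [ -7.6 138.6  10.5]
axes x [ 0.039 -0.999  0.012] y [-0.007 -0.012 -1.   ] z [ 0.999  0.038 -0.007] q [-0.499  0.511  0.387  1.447 -0.014  1.034] F [-0.47  0.97 -0.11]
btn [296.41469541 192.14245958] hub [293.90384038  79.15371785] pin [293.48262522  12.53347457]
```

View pics/wrist1.png

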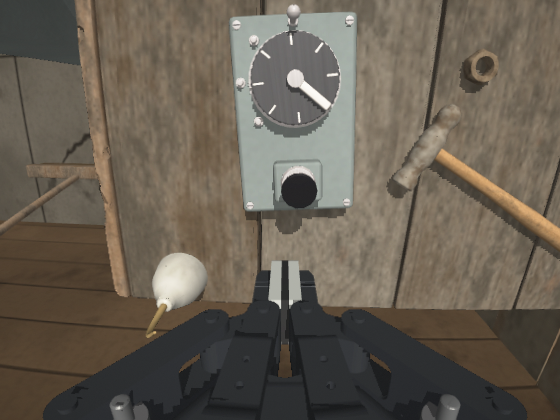

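View pics/top1.png

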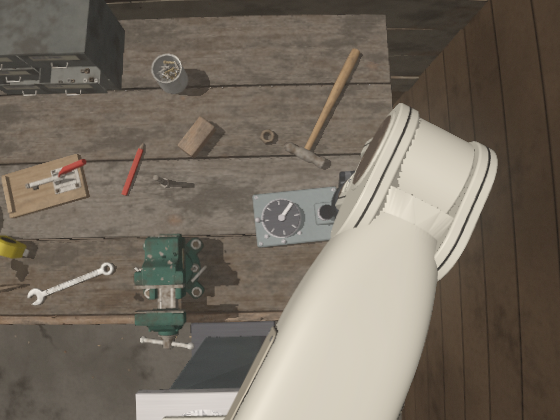

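The wrist picture shows the button cap at about (299,189), the hub at (295,79), the bar tip at (328,106) and the tall pin's head at (293,12). In the top picture the drum is still clear of the arm. Next I refine the button position.

Run:
```python
from h import *
st=ctrl.read_state(); ci=eyes.camera_info('wrist')
a=cv2.imread('pics/wrist1.png'); crop(a,225,0,365,220,3,'wrist1c.png')
b=atz(ci,299,189,.087,st); h=atz(ci,295,78.5,.058,st); t=atz(ci,328,106,.058,st); p=atz(ci,293.5,12,.064,st)
print(b,h,t,p)
for n,q in (('tip',t),('pin',p),('btn',b)):
    d=q-h; print(n,np.linalg.norm(d[:2]),np.degrees(np.arctan2(d[1],d[0])))
Rt=R.from_quat(st['eef_rot']).as_matrix()
delta(b-.173*Rt[:,1])
```

```text
[ 0.56207681 -0.29432248  0.087     ] [ 0.55430962 -0.19694463  0.058     ] [ 0.58657641 -0.2200145   0.058     ] [ 0.5503449 -0.1429834  0.064    ]
tip 0.039665663561832265 -35.56373061563962
pin 0.054106679361009526 94.20217452225823
btn 0.09768712879203206 -85.43954867775155
t 3.25 pos [ 0.5523 -0.3022  0.3983] d_tool mm [-10.8 138.1  12.8]
axes x [ 0.038 -0.999  0.011] y [-0.009 -0.011 -1.   ] z [ 0.999  0.038 -0.009] q [-0.498  0.51   0.383  1.447 -0.014  1.035] F [-0.22  0.75 -0.23]
```

View pics/wrist1c.png

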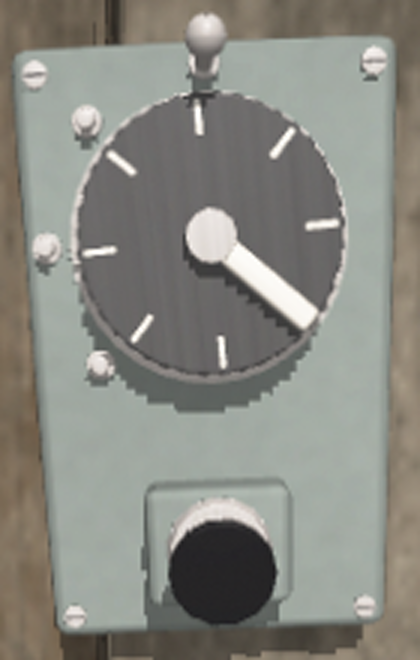

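Call:
{"fn": "send_rows", "kwargs": {"commands": [{"tx": -2, "ty": 25, "tz": 3, "roll": 0, "gripper": 0}, {"tx": -2, "ty": 25, "tz": 3, "roll": 0, "gripper": 0}, {"tx": -2, "ty": 25, "tz": 3, "roll": 0, "gripper": 0}, {"tx": -2, "ty": 25, "tz": 3, "roll": 0, "gripper": 0}, {"tx": 0, "ty": 0, "tz": 0, "roll": 0, "gripper": 0}]}}

```text
time: 3.67
tool_pos: [0.5623, -0.292, 0.2963]
eef_rot: [0.514, -0.489, 0.491, -0.505]
ft_force: [-1.5, -1.1, -1.0]
opening: -0.0
```

```bash
cat >> h.py <<'E'
def tipd(B=(0.562,-0.2975,0.087)):
    st=ctrl.read_state(); Rt=R.from_quat(st['eef_rot']).as_matrix()
    tip=np.array(st['tool_pos'])+.173*Rt[:,1]
    print('t',st['time'],'tip',tip.round(4),'d_tool mm',(Rt.T@(np.array(B)-tip)*1000).round(1),'yax',Rt[:,1].round(3),'F',np.round(st['ft_force'],2))
    return st
E
python3 - <<'E'
from h import *
st=tipd()
im=eyes.grab_frame('wrist')[:,:,::-1]; cv2.imwrite('pics/wrist2.png',im)
im=eyes.grab_frame('scene')[:,:,::-1]; crop(im,230,150,400,290,4,'scene2c.png')
E
```

```text
t 3.6667 tip [ 0.5611 -0.2938  0.1233] d_tool mm [ 3.4 36.3  1. ] yax [-0.007 -0.01  -1.   ] F [-1.51 -1.09 -0.98]
```

View pics/wrist2.png

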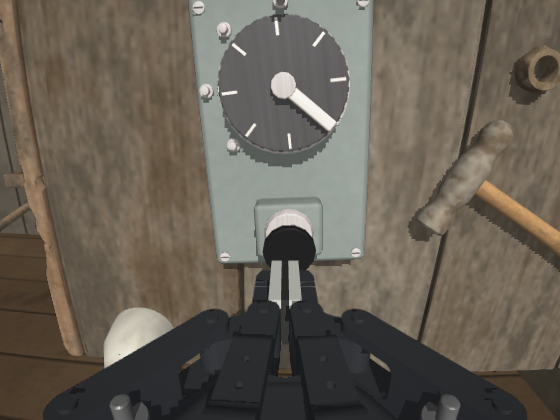

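View pics/scene2c.png

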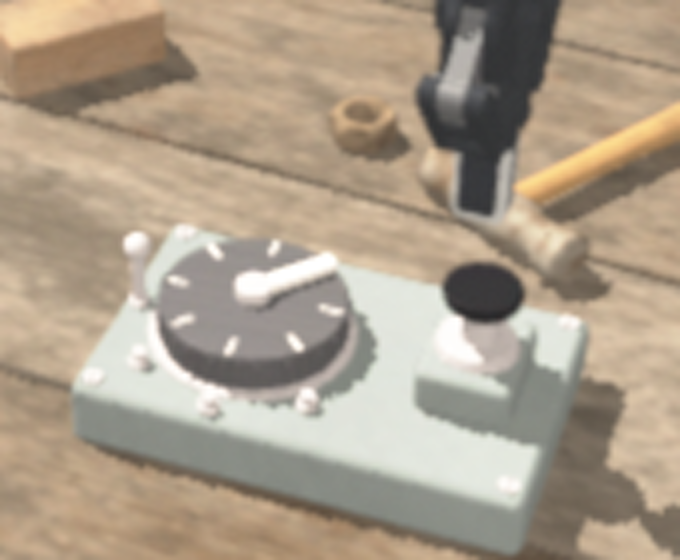

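The wrist shows the cap at about (289,245), just ahead of the closed fingertips. The scene view shows the fingertips above the button cap with the drum unchanged. I'll lower to just over the cap.

Call:
{"fn": "send_rows", "kwargs": {"commands": [{"tx": 2, "ty": 14, "tz": 0.5, "roll": 0, "gripper": 0}, {"tx": 1, "ty": 12, "tz": 0.5, "roll": 0, "gripper": 0}, {"tx": 0, "ty": 0, "tz": 0, "roll": 0, "gripper": 0}]}}

```text
time: 4.02
tool_pos: [0.5659, -0.2962, 0.282]
eef_rot: [0.512, -0.483, 0.497, -0.507]
ft_force: [-0.7, 1.0, -0.0]
opening: 0.0
```

Run:
```python
from h import *
ci=eyes.camera_info('wrist')
st=tipd()
im=eyes.grab_frame('wrist')[:,:,::-1]; crop(im,200,0,380,340,2,'wrist3c.png')
print(proj(ci,[0.562,-0.2975,.087],st))
```

```text
t 4.0167 tip [ 0.5674 -0.2994  0.1091] d_tool mm [-2.6 22.  -5.5] yax [ 0.009 -0.019 -1.   ] F [-0.74  0.99 -0.04]
[276.01926381 252.50500139]
```

View pics/wrist3c.png

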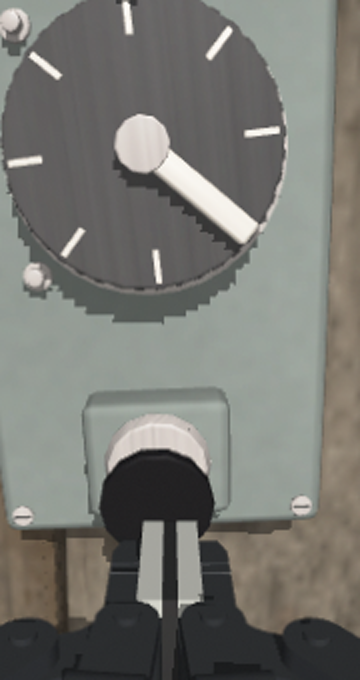

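Call:
{"fn": "send_rows", "kwargs": {"commands": [{"tx": -2, "ty": 8, "tz": -4, "roll": 0, "gripper": 0}, {"tx": 0, "ty": 6, "tz": 0, "roll": 0, "gripper": 0}, {"tx": 0, "ty": 3, "tz": 0, "roll": 0, "gripper": 0}]}}

```text
time: 4.32
tool_pos: [0.5636, -0.2955, 0.2716]
eef_rot: [0.511, -0.479, 0.5, -0.508]
ft_force: [-1.0, -0.7, 0.5]
opening: 0.0002
```

Run:
```python
from h import *
st=tipd()
```

```text
t 4.3167 tip [ 0.5668 -0.2996  0.0986] d_tool mm [-2.5 11.5 -4.9] yax [ 0.018 -0.024 -1.   ] F [-1.03 -0.67  0.5 ]
```

Call:
{"fn": "send_rows", "kwargs": {"commands": [{"tx": -2, "ty": 7, "tz": -4, "roll": 0, "gripper": 0}, {"tx": 0, "ty": 8, "tz": 0, "roll": 0, "gripper": 0}]}}

```text
time: 4.48
tool_pos: [0.5605, -0.2944, 0.2586]
eef_rot: [0.511, -0.478, 0.502, -0.509]
ft_force: [-2.6, 0.8, 2.8]
opening: -0.0
```

Run:
```python
from h import *
st=tipd()
```

```text
t 4.4833 tip [ 0.5645 -0.2989  0.0857] d_tool mm [-1.5 -1.3 -2.4] yax [ 0.023 -0.026 -0.999] F [-2.61  0.81  2.82]
```

Call:
{"fn": "send_rows", "kwargs": {"commands": [{"tx": 0, "ty": 8, "tz": 0, "roll": 0, "gripper": 0}, {"tx": 0, "ty": 7, "tz": 0, "roll": 0, "gripper": 0}]}}

```text
time: 4.65
tool_pos: [0.5606, -0.2945, 0.2448]
eef_rot: [0.51, -0.477, 0.502, -0.509]
ft_force: [-3.3, 2.2, 8.4]
opening: -0.0002
```

Run:
```python
from h import *
st=tipd()
```

```text
t 4.65 tip [ 0.5647 -0.299   0.0719] d_tool mm [ -1.2 -15.2  -2.3] yax [ 0.024 -0.026 -0.999] F [-3.29  2.18  8.43]
```

Call:
{"fn": "send_rows", "kwargs": {"commands": [{"tx": 0, "ty": 3, "tz": 0, "roll": 0, "gripper": 0}]}}

```text
time: 4.73
tool_pos: [0.5604, -0.2945, 0.2442]
eef_rot: [0.51, -0.477, 0.503, -0.509]
ft_force: [-7.9, 5.4, 27.6]
opening: 0.0003
```

Run:
```python
from h import *
st=tipd()
```

```text
t 4.7333 tip [ 0.5648 -0.2991  0.0714] d_tool mm [ -1.3 -15.7  -2.4] yax [ 0.025 -0.026 -0.999] F [-7.89  5.38 27.62]
```

Call:
{"fn": "send_rows", "kwargs": {"commands": [{"tx": 0, "ty": -10, "tz": 0, "roll": 0, "gripper": 0}, {"tx": 0, "ty": -10, "tz": 0, "roll": 0, "gripper": 0}, {"tx": 0, "ty": -10, "tz": 0, "roll": 0, "gripper": 0}, {"tx": 0, "ty": 0, "tz": 0, "roll": 0, "gripper": 0}, {"tx": 0, "ty": 0, "tz": 0, "roll": 0, "gripper": 0}, {"tx": 0, "ty": 0, "tz": 0, "roll": 0, "gripper": 0}]}}

```text
time: 5.23
tool_pos: [0.56, -0.294, 0.2768]
eef_rot: [0.51, -0.476, 0.504, -0.509]
ft_force: [0.7, -0.1, -0.2]
opening: 0.0001
```

Run:
```python
from h import *
st=tipd()
im=eyes.grab_frame('wrist')[:,:,::-1]; crop(im,200,0,380,340,2,'wrist4c.png')
im=eyes.grab_frame('top')[:,:,::-1]; crop(im,245,180,350,255,6,'top4c.png')
```

```text
t 5.2333 tip [ 0.5648 -0.2988  0.1039] d_tool mm [-1.9 16.8 -3.2] yax [ 0.028 -0.028 -0.999] F [ 0.74 -0.12 -0.23]
```

View pics/wrist4c.png

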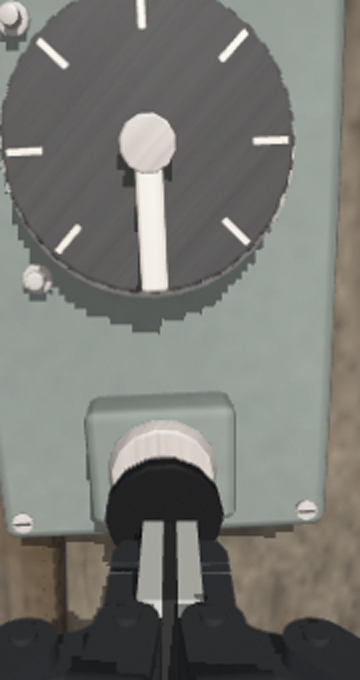

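View pics/top4c.png

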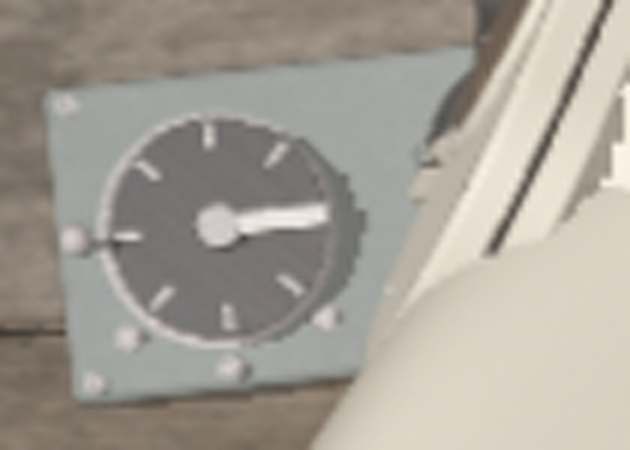

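The first step is done: the bar now points straight at the button, about 50° clockwise of its start. Four more steps should bring it to the tall pin. Second press.

Call:
{"fn": "send_rows", "kwargs": {"commands": [{"tx": -1, "ty": 10, "tz": -3, "roll": 0, "gripper": 0}, {"tx": 0, "ty": 10, "tz": 0, "roll": 0, "gripper": 0}, {"tx": 0, "ty": 8, "tz": 0, "roll": 0, "gripper": 0}, {"tx": 0, "ty": 5, "tz": 0, "roll": 0, "gripper": 0}]}}

```text
time: 5.67
tool_pos: [0.558, -0.294, 0.2441]
eef_rot: [-0.51, 0.475, -0.504, 0.51]
ft_force: [-12.4, 6.3, 42.4]
opening: 0.0001
```

Run:
```python
from h import *
st=tipd()
```

```text
t 5.6667 tip [ 0.5631 -0.2988  0.0713] d_tool mm [ -0.9 -15.8  -0.6] yax [ 0.029 -0.028 -0.999] F [-12.39   6.34  42.36]
```

At the stop, with 42 N at the fingertips. That is firmer than I want, so the next strokes get a smaller final push. Releasing now.

Call:
{"fn": "send_rows", "kwargs": {"commands": [{"tx": 0, "ty": -10, "tz": 0, "roll": 0, "gripper": 0}, {"tx": 0, "ty": -10, "tz": 0, "roll": 0, "gripper": 0}, {"tx": 0, "ty": -8, "tz": 0, "roll": 0, "gripper": 0}, {"tx": 0, "ty": 0, "tz": 0, "roll": 0, "gripper": 0}, {"tx": 0, "ty": 0, "tz": 0, "roll": 0, "gripper": 0}, {"tx": 0, "ty": 0, "tz": 0, "roll": 0, "gripper": 0}]}}

```text
time: 6.17
tool_pos: [0.5573, -0.2931, 0.271]
eef_rot: [0.51, -0.476, 0.503, -0.51]
ft_force: [0.8, 0.6, -0.1]
opening: -0.0001
```

Run:
```python
from h import *
st=tipd()
im=eyes.grab_frame('wrist')[:,:,::-1]; crop(im,200,0,380,340,2,'wrist5c.png')
```

```text
t 6.1667 tip [ 0.562  -0.2978  0.0982] d_tool mm [-0.6 11.2 -0.3] yax [ 0.027 -0.027 -0.999] F [ 0.83  0.6  -0.13]
```

View pics/wrist5c.png

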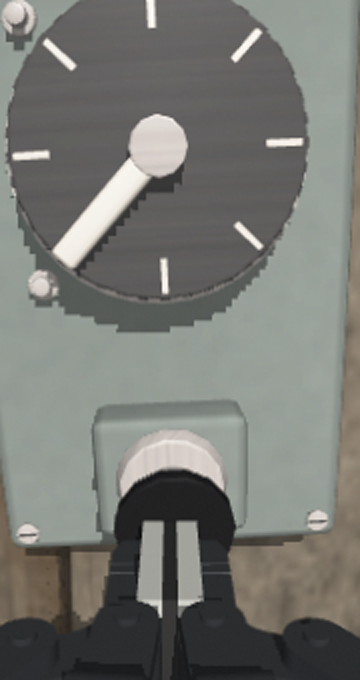

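The bar has moved one step to the first short pin, so three steps remain. Third press.

Call:
{"fn": "send_rows", "kwargs": {"commands": [{"tx": 0, "ty": 9, "tz": 0, "roll": 0, "gripper": 0}, {"tx": 0, "ty": 9, "tz": 0, "roll": 0, "gripper": 0}, {"tx": 0, "ty": 6, "tz": 0, "roll": 0, "gripper": 0}, {"tx": 0, "ty": 2, "tz": 0, "roll": 0, "gripper": 0}]}}

```text
time: 6.55
tool_pos: [0.5581, -0.2938, 0.2443]
eef_rot: [-0.51, 0.476, -0.504, 0.51]
ft_force: [-6.2, 3.4, 21.0]
opening: 0.0003
```

Run:
```python
from h import *
st=tipd()
```

```text
t 6.55 tip [ 0.5631 -0.2985  0.0715] d_tool mm [ -0.6 -15.6  -0.7] yax [ 0.029 -0.027 -0.999] F [-6.21  3.42 20.96]
```

At the stop with 21 N, at full depth. Releasing, then checking.

Call:
{"fn": "send_rows", "kwargs": {"commands": [{"tx": 0, "ty": -10, "tz": 0, "roll": 0, "gripper": 0}, {"tx": 0, "ty": -10, "tz": 0, "roll": 0, "gripper": 0}, {"tx": 0, "ty": -8, "tz": 0, "roll": 0, "gripper": 0}, {"tx": 0, "ty": 0, "tz": 0, "roll": 0, "gripper": 0}, {"tx": 0, "ty": 0, "tz": 0, "roll": 0, "gripper": 0}, {"tx": 0, "ty": 0, "tz": 0, "roll": 0, "gripper": 0}]}}

```text
time: 7.05
tool_pos: [0.5567, -0.2927, 0.2701]
eef_rot: [0.51, -0.477, 0.503, -0.509]
ft_force: [0.0, 0.5, -0.0]
opening: -0.0001
```

Run:
```python
from h import *
st=tipd()
im=eyes.grab_frame('wrist')[:,:,::-1]; crop(im,200,0,380,340,2,'wrist6c.png')
```

```text
t 7.05 tip [ 0.5611 -0.2971  0.0972] d_tool mm [ 0.2 10.2  0.7] yax [ 0.025 -0.025 -0.999] F [ 0.05  0.52 -0.02]
```

View pics/wrist6c.png

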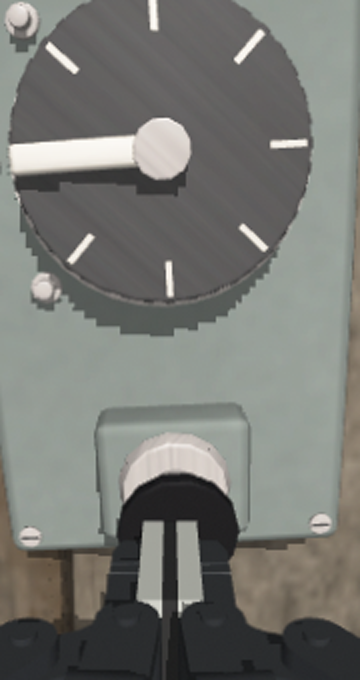

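The bar now points left at the second short pin, so two steps remain. Fourth press.

Call:
{"fn": "send_rows", "kwargs": {"commands": [{"tx": 0, "ty": 9, "tz": 0, "roll": 0, "gripper": 0}, {"tx": 0, "ty": 9, "tz": 0, "roll": 0, "gripper": 0}, {"tx": 0, "ty": 6, "tz": 0, "roll": 0, "gripper": 0}, {"tx": 0, "ty": 2, "tz": 0, "roll": 0, "gripper": 0}]}}

```text
time: 7.43
tool_pos: [0.5575, -0.2933, 0.2443]
eef_rot: [-0.51, 0.476, -0.503, 0.51]
ft_force: [-5.3, 3.0, 20.5]
opening: 0.0002
```

Run:
```python
from h import *
st=tipd()
```

```text
t 7.4333 tip [ 0.5623 -0.2978  0.0715] d_tool mm [  0.1 -15.5   0.2] yax [ 0.028 -0.026 -0.999] F [-5.26  3.05 20.54]
```

Call:
{"fn": "send_rows", "kwargs": {"commands": [{"tx": 0, "ty": -10, "tz": 0, "roll": 0, "gripper": 0}, {"tx": 0, "ty": -10, "tz": 0, "roll": 0, "gripper": 0}, {"tx": 0, "ty": -8, "tz": 0, "roll": 0, "gripper": 0}, {"tx": 0, "ty": 0, "tz": 0, "roll": 0, "gripper": 0}, {"tx": 0, "ty": 0, "tz": 0, "roll": 0, "gripper": 0}, {"tx": 0, "ty": 0, "tz": 0, "roll": 0, "gripper": 0}]}}

```text
time: 7.93
tool_pos: [0.5561, -0.2923, 0.2706]
eef_rot: [0.51, -0.478, 0.502, -0.51]
ft_force: [-0.1, -0.5, 0.8]
opening: 0.0
```

Run:
```python
from h import *
st=tipd()
im=eyes.grab_frame('wrist')[:,:,::-1]; crop(im,200,0,380,340,2,'wrist7c.png')
```

```text
t 7.9333 tip [ 0.5603 -0.2965  0.0977] d_tool mm [ 0.8 10.7  1.4] yax [ 0.024 -0.024 -0.999] F [-0.1  -0.55  0.84]
```

View pics/wrist7c.png

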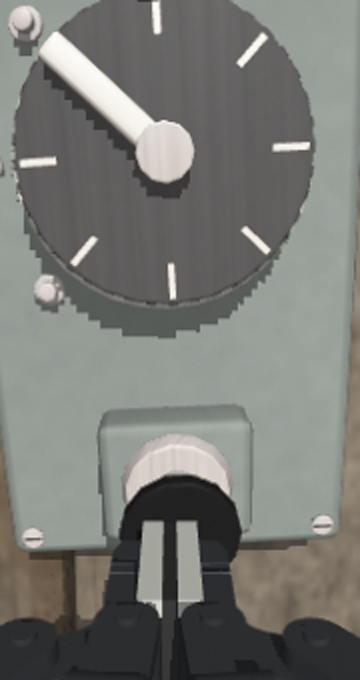

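The bar is at the third short pin, upper left, so one step remains. Fifth press.

Call:
{"fn": "send_rows", "kwargs": {"commands": [{"tx": 0, "ty": 9, "tz": 1, "roll": 0, "gripper": 0}, {"tx": 0, "ty": 9, "tz": 0, "roll": 0, "gripper": 0}, {"tx": 0, "ty": 6, "tz": 0, "roll": 0, "gripper": 0}, {"tx": 0, "ty": 2, "tz": 0, "roll": 0, "gripper": 0}]}}

```text
time: 8.32
tool_pos: [0.5579, -0.2928, 0.2443]
eef_rot: [-0.51, 0.477, -0.503, 0.51]
ft_force: [-5.7, 3.4, 21.3]
opening: -0.0002
```

Run:
```python
from h import *
st=tipd()
```

```text
t 8.3167 tip [ 0.5625 -0.2971  0.0715] d_tool mm [  0.8 -15.5  -0.1] yax [ 0.026 -0.025 -0.999] F [-5.72  3.38 21.28]
```

The fifth press is at the stop with 21 N. I'll release and rise well clear so the pin is in view.

Call:
{"fn": "send_rows", "kwargs": {"commands": [{"tx": 0, "ty": -10, "tz": 0, "roll": 0, "gripper": 0}, {"tx": 0, "ty": -15, "tz": 0, "roll": 0, "gripper": 0}, {"tx": 0, "ty": -25, "tz": 0, "roll": 0, "gripper": 0}, {"tx": 0, "ty": -30, "tz": 0, "roll": 0, "gripper": 0}, {"tx": 0, "ty": -30, "tz": 0, "roll": 0, "gripper": 0}, {"tx": 0, "ty": -25, "tz": 0, "roll": 0, "gripper": 0}, {"tx": 0, "ty": -10, "tz": 0, "roll": 0, "gripper": 0}, {"tx": 0, "ty": 0, "tz": 0, "roll": 0, "gripper": 0}, {"tx": 0, "ty": 0, "tz": 0, "roll": 0, "gripper": 0}]}}

```text
time: 9.07
tool_pos: [0.5535, -0.2886, 0.3837]
eef_rot: [0.512, -0.483, 0.497, -0.508]
ft_force: [0.4, -1.0, -0.9]
opening: 0.0001
```

Run:
```python
from h import *
st=tipd()
im=eyes.grab_frame('wrist')[:,:,::-1]; cv2.imwrite('pics/wrist8.png',im); crop(im,225,0,375,220,3,'wrist8c.png')
im=eyes.grab_frame('top')[:,:,::-1]; crop(im,245,180,350,255,7,'top8c.png')
im=eyes.grab_frame('scene')[:,:,::-1]; crop(im,230,150,400,290,4,'scene8c.png')
print(ctrl.read_state()['ft_force'])
```

```text
t 9.0667 tip [ 0.5555 -0.2917  0.2108] d_tool mm [  3.9 123.9   4.9] yax [ 0.012 -0.017 -1.   ] F [ 0.41 -0.98 -0.91]
[0.01058336 0.26369726 0.14498952]
```

View pics/wrist8c.png

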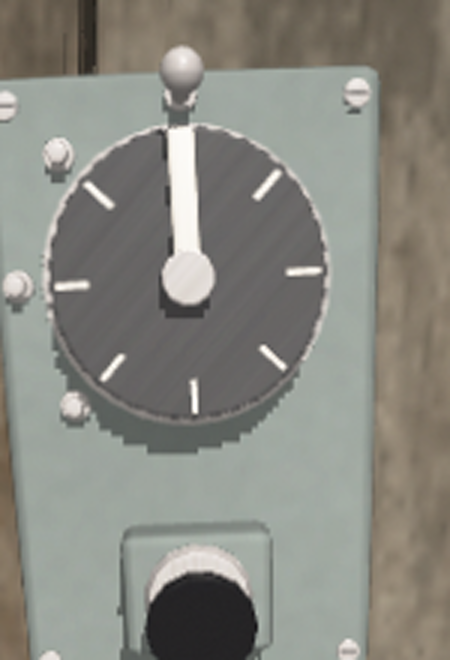

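View pics/top8c.png

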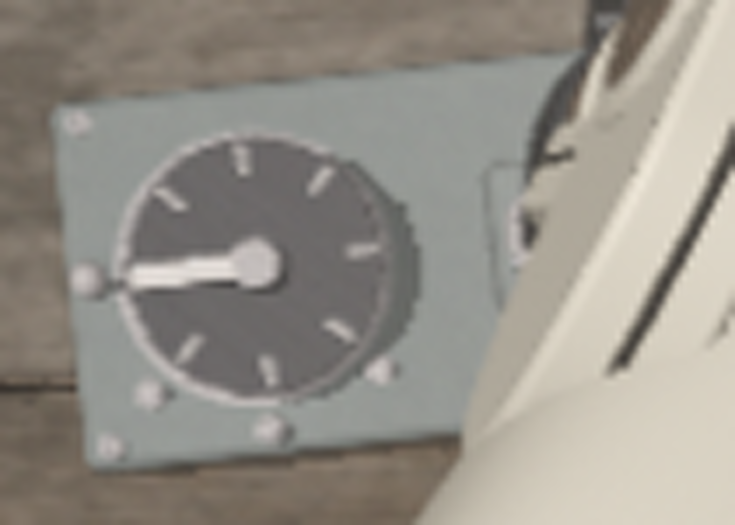

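View pics/scene8c.png

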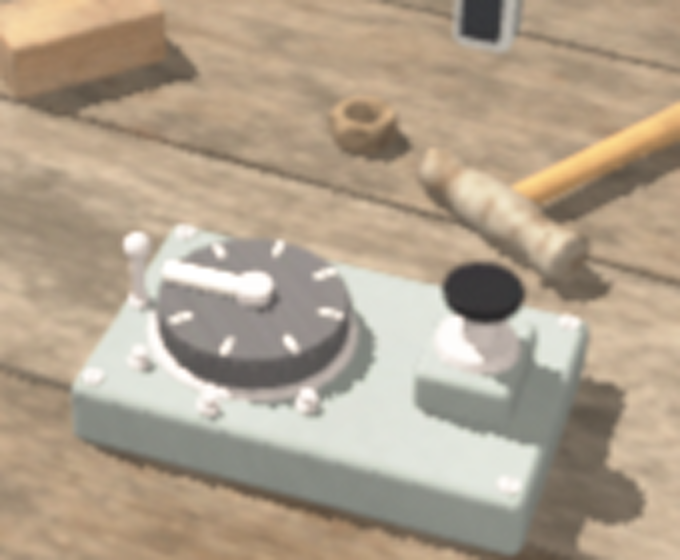

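All three views agree. The bar points at the tall ball-headed pin: in the wrist crop the bar end is near (180,130) and the pin is at (181,70). In the scene crop the cap is back at its starting height, near (484,292). The fingers are over 100 mm clear. Handing in.

Run:
```python
from cell import sign_off
print(sign_off())
```

```text
the job is handed in; nothing more can be done
None
```

The bar on the drum now stands at the tall set pin, after five full presses of the step button with the closed fingertips. The count matched what I measured beforehand: about 5 steps clockwise from where the bar started.

- **Presses:** all five reached the firm stop, about 15.5 mm down, and I released the button fully after each. I checked the drum in the wrist camera each time, and it moved one step per press. The first step was about 5° larger than 45°, within the stated tolerance.
- **Last checks:** the wrist, top and scene pictures all show the bar in line with the tall pin. The button is back up, the tool is about 124 mm above it, and the force reading is near zero. I handed in at about 9.2 s.
- **Higher force on one press:** at the stop, the second press read 42 N upward on the wrist, about 45 N in total. It acted through the fingertips, not the gripper's body or the arm. The presses after it were softer, about 22 N in total.

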